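# Move the safety cap from the empty tablet tub to the refill tub

### The job

The tub with the safety cap on is empty, and the open one beside it is the new refill of dishwasher tablets. Squeeze in both side tabs of the cap, turn it anticlockwise and lift it off; then set it on the refill tub, press it down and turn it clockwise as far as it goes, so that it is locked with both tabs sprung out again. Feel for its stop and only tighten it lightly, never forcing the cap against either tub, and leave everything else on the worktop where it is.

Things in the scene. Friction and masses are not known exactly. Their poses are not given: they have to be found in the camera images.
- cap: grey safety cap, a fluted drum 58 mm across, locked on tub_a at the start, about 90 g. Origin: on its axis at the skirt's underside, z up; top 29.5 mm above. On its own +y and -y a flat squeeze tab. Inside, on its own +x and -x, two lugs 28 degrees long, and a spring liner that bears on the neck's rim. Half a turn makes no difference
- cap_top (a point): middle of the cap's flat top, 29.5 mm above its origin; same axes. The tabs reach from 34 mm to 5 mm below this height, 18 mm wide; an 11 mm wide tooth hangs from each to 38 mm below, ahead of the tub's rib. Gripping with 23 to 30 N holds both tabs at their stops (60 mm across) and is enough to turn, press and carry the cap
- cap_tab_left (a joint): how far the tab on the cap's +y side is pushed straight in, m: 0 sprung out, 0.0028 clears the rib, 0.0045 at its stop. Stiff spring: 7 N to start, 16 N to clear the rib, 21 N at the stop. The outer faces of the two tabs are 69 mm apart when free
- cap_tab_right (a joint): the same for the tab on the cap's -y side. The squeezed cap turns with under 0.15 N m; lightly hand-tight, 0.2 to 0.4 N m at the end stop, is enough, and over 0.6 N m (or 40 N between cap and tub in all) is forcing it
- tub_a: the empty white tub, told by the cap on it; fixed, wedged in a black suction-foot jar holder. Origin: on the worktop under its axis, z up. Foot 106 mm across, small lever to its own -x; tub 78 mm across, flat shoulder at 82 mm, neck 38 mm across, rim bevelled. When the cap is locked its origin is 93 mm above this one and its x axis lies along the tub's x axis (either way round)
- tub_a_neck (a point): centre of the empty tub's rim, 116 mm above its origin; same axes. Tabs squeezed, the cap turns anticlockwise (seen from above) off the tub, and lifts off freely 30 to 140 degrees past locked; its liner helps with 5 N. Without squeezing it meets the ribs after 2 degrees
- tub_b: the refill tub, told by its open neck with tablets in it; same size and holder as tub_a, fixed, but its neck and shoulder stand turned up to 24 degrees either way from this frame. Both: two shoulder ribs, 32 to 35 mm from the axis, up to 89 mm high, 12 to 19 degrees anticlockwise of the tub's +y and -y (fingertips must pass above); two neck lugs on +x and -x, 28 degrees long, undersides at 100 mm
- tub_b_neck (a point): centre of the refill tub's open rim, 116 mm above its origin; same axes. The cap goes on 32 to 138 degrees anticlockwise of its locked angle, 2 mm loose all round; it first rests on its liner 2.3 mm too high. Press it 2 to 4 mm down (5 N at 2 mm, 9 N at 4, then hard) while turning it clockwise under the lugs to a rigid end stop, to be felt: short of it the tabs do not lock
- salt_shaker: white glazed salt shaker with a steel top, 36 mm across, 74 mm tall; bystander, leave alone. Origin: centre of its underside
- pepper_shaker: white glazed pepper shaker with a steel top, 35 mm across, 74 mm tall; bystander, leave alone. Origin: centre of its underside
- sauce_box: small carton of stock cubes, 30 x 45 x 58 mm tall; bystander, leave alone. Origin: centre of its underside
- mug_a: white mug, 83 mm across the body, 86 mm tall; bystander, leave alone. Origin: centre of its underside
- oil_bottle: white shaker bottle with a wooden top, 56 mm across, 129 mm tall; bystander, leave alone. Origin: centre of its underside
Not all that is in view belongs to the job. Leave any yellow look-alike of the cap alone.

How it is judged:
By the outcome, as a careful person would: the job done as asked, in the order asked, and still so for the second after the job is handed in, with the robot touching nothing.
It also fails if it takes over 67 s, if anything falls off the work surface, if the arm or the gripper's body presses on something with over 40 N, if the wrist force passes 120 N, or if a joint passes its speed limit or range.

### The arm

A 7-joint arm with a two-finger parallel gripper is mounted at the origin on a cart in front of the work surface, level with it; the furniture and walls round the work are solid. World frame = base frame: x ahead of the robot, y to its left, z up, the work surface at z = 0. Lengths are in mm, angles in rad, forces in N, time in s.
With the tool pointing down it reaches from about 425 to 825 mm from the base axis. Payload 3.6 kg.
Tool frame: the origin (TCP) lies midway between the tips of the shut fingers; the grasp point (between the pads) lies 19 mm behind it; z points along the fingers, y is the line along which they close (so a half turn about z gives the same grasp; the last joint's range is limited). The gripper opens to 93 mm and grips with 3 to 60 N. Pads are 15 mm wide; open, the fingers measure 128 mm over their backs; the gripper's body (75 mm by 188 mm) begins 65 mm behind the grasp point.
Start: joints at [1.306, 0.615, -0.013, 1.423, 0.008, 1.103, -0.04], TCP at [153.763, -631.521, 218.64] pointing down, gripper open.
Joint ranges: [-3.12, 3.12], [-0.3, 2.06], [-1.34, 1.32], [0.26, 2.42], [-1.36, 4.5], [0.01, 1.98], [-2.84, 2.84]. Speed limits (rad/s): [2.79, 2.79, 3.14, 3.14, 3.14, 3.14, 3.14].

### API

Orientations are given as a unit quaternion [x, y, z, w].
In Python, from station import manip gives the robot as it stands.
- The arm moves only by the tool jog_arm, never from a script. Its argument "commands" is one flat list of numbers, 5 for each row, row after row: the shift along the tool's x, y, z in units of 40 mm (1.0 is 40 mm), then the turn about the tool's z in units of 5 degrees (1.0 is 5 degrees), then the finger opening in mm, from 0 to 93. A call has 1 to 12 rows; each row is the pose to reach, as a shift and turn from the pose commanded when the call began, along the tool's axes at that moment; what a row does not reach only later rows make up. A row lasts 1/12 s, in which the tool goes at most 41.7 mm and 7.16 degrees, less where a joint would pass 70% of its speed; a pose out of reach is approached as far as the arm can. A call with a gripper value outside its range is refused whole. The fingers move at their own pace and stop on an object; "grip_force" is the grip in N (left out, the last holds). Time passes only in rows, so rows that repeat a pose let the fingers close. It gives the time, the measured TCP pose, the force, the opening and the grip force at its end, in the units of the state.
- manip.read_state(): the state, without advancing time (a new reading comes with each control period).
- manip.snapshot(name): name is "scene" or "top" or "wrist"; returns a dict with "frame" (420x560x3 uint8, red, green, blue), "fx", "fy", "cx", "cy" (pixels), "R" (3x3) and "t" (3): a world point X has camera coordinates R X + t. Camera axes: x right, y down, z forward; pixel columns grow to the right and rows downward; lengths in mm; the calibration is good to about 2 mm. A picture is of the moment at which its call begins. There is no depth.
- manip.hand_in(): hands the job in; it is judged then, once.
The state is a dict: "clock": time; "qpos": joint angles; "dq": joint speeds; "effort": joint torques, N m; "ee_pos": TCP position; "orientation": TCP orientation; "force": force on the tool from outside, world axes, zero at the start; "moment": the same for the moment, N m; "opening": finger opening in mm; "finger_force": force on a finger pad.
Only numpy, scipy, OpenCV 4.12 (cv2) and the standard library are available. Lean on these libraries where they do the work, as an engineer would, in place of code of your own. Each camera call takes 0.05 s, during which the arm holds its last target. There are 200 camera calls.

## Working session

There is one attempt and no reset: what is moved stays moved. The work goes in short steps, Python scripts to look and compute and a tool call to move; the robot and the scene stay as the last step left them, time stands still between calls to the robot, and variables do not carry over. Pictures are saved under pics/ and viewed, at most 10 in all, crops included, and the job is handed in when it is done.

Besides the shell and the picture viewer there is one more tool, called after "Emit:" by a JSON object that holds its "op" and its "data". jog_arm: Moves the arm, as the interface text tells. Its arguments: {"type":"object","properties":{"commands":{"type":"array","items":{"type":"number"}},"grip_force":{"type":"number"}},"required":["commands"]}

```bash
mkdir -p pics; ls; cat > h.py <<'E'
import numpy as np,cv2
from station import manip
def snap(n,f):
    s=manip.snapshot(n); cv2.imwrite('pics/'+f,s['frame'][:,:,::-1]); np.savez('pics/'+f[:-4]+'.npz',**s); return s
def ray(s,u,v):
    R=np.array(s['R']);t=np.array(s['t']);d=R.T@np.array([(u-s['cx'])/s['fx'],(v-s['cy'])/s['fy'],1]);return -R.T@t,d
def onz(s,u,v,z):
    c,d=ray(s,u,v);return c+d*(z-c[2])/d[2]
def proj(s,X):
    p=np.array(s['R'])@np.array(X)+np.array(s['t']);return s['fx']*p[0]/p[2]+s['cx'],s['fy']*p[1]/p[2]+s['cy']
def tri(*o):
    A=0;b=0
    for s,u,v in o:
        c,d=ray(s,u,v);d=d/np.linalg.norm(d);P=np.eye(3)-np.outer(d,d);A=A+P;b=b+P@c
    return np.linalg.solve(A,b)
def load(f): return dict(np.load('pics/'+f+'.npz'))
E
python3 - <<'E'
from h import *
a=snap('scene','s0.png');b=snap('top','t0.png');c=snap('wrist','w0.png')
for s in(a,b,c): print(ray(s,280,210),s['fx'])
cv2.imwrite('pics/st.png',cv2.resize(np.vstack([a['frame'],b['frame']])[:,:,::-1],None,fx=.71,fy=.71))
print(manip.read_state())
E
```

```text
pics
(array([ 695.36044184, -308.72238069,  534.86014837]), array([-0.16681242,  0.83732134, -0.52064767])) 384.93005016794797
(array([338.90438975, 399.67191053, 976.9358225 ]), array([ 0.22547434, -0.01572324, -0.97425073])) 441.1652901169251
(array([ 217.86348945, -617.07824895,  383.59758156]), array([-0.21513817, -0.07797315, -0.97395689])) 353.2059971377971
{'clock': 0.15, 'qpos': array([ 1.30551733,  0.61570461, -0.01261425,  1.42450994,  0.00810936,
        1.10341285, -0.04039246]), 'dq': array([ 0.0007567 , -0.00403658, -0.0001189 , -0.00422134,  0.00063691,
        0.00057264, -0.00065033]), 'effort': array([ 5.30804809e-04, -4.59347999e+01,  2.09238511e-01, -1.65941709e+01,
       -6.11337181e-02,  1.81591243e-02,  1.57584445e-04]), 'ee_pos': array([ 153.60362914, -630.96894309,  217.74932661]), 'orientation': array([ 9.92876655e-01,  1.19142619e-01, -1.31846624e-04, -9.83440161e-04]), 'force': array([ 0.53577086, -0.52612185, -0.11576827]), 'moment': array([-0.01059307,  0.01396713,  0.03135112]), 'finger_force': 0.0, 'opening': 93.04061974784605}
```

View pics/s0.png

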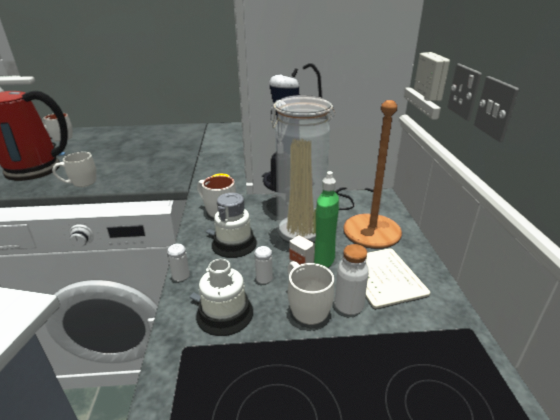

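View pics/t0.png

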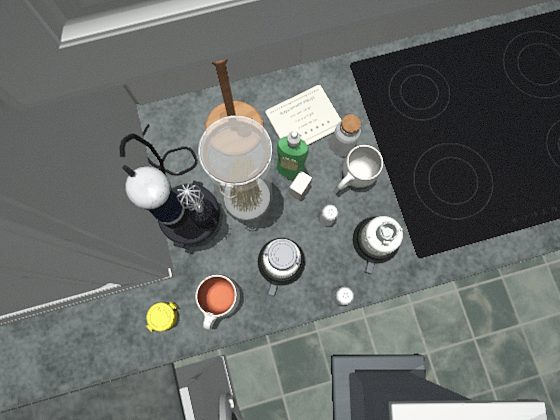

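The scene view shows the capped tub at about (232,222) and the open one at (222,290). In the top view, the cap is at about (284,255), the open neck at (387,232), and the levers at (273,290) and (369,267).

```bash
python3 - <<'E'
from h import *
b=load('t0');a=load('s0')
print(onz(b,284,255,122),onz(b,388,232,116),onz(b,273,290,10),onz(b,369,267,10), onz(b,344,296,74),onz(b,330,213,74))
print(tri((b,284,255),(a,231,202)),tri((b,388,232),(a,219,266)))
for s,n,w in((a,'sa',(205,180,50,50)),(b,'ta',(255,228,60,60)),(a,'sb',(194,248,50,50)),(b,'tb',(352,205,60,60))):
    x,y,W,H=w; c=s['frame'][y:y+H,x:x+W,::-1]; cv2.imwrite(f'/tmp/{n}.png',cv2.resize(c,(400,300) if 0 else (300,300),interpolation=cv2.INTER_CUBIC))
I=[cv2.imread(f'/tmp/{n}.png') for n in('sa','ta','sb','tb')]
cv2.imwrite('pics/crop.png',np.vstack([np.hstack(I[:2]),np.hstack(I[2:])]))
E
```

```text
[446.84789226 379.40609598 122.        ] [490.90788136 172.49184035 116.        ] [385.32082968 401.79342429  10.        ] [432.47174612 191.32698458  10.        ] [368.65198668 258.84725142  74.        ] [540.18245022 280.32068386  74.        ]
[448.74350375 379.69152938 115.36751478] [491.91473228 171.83282872 112.76012991]
```

View pics/crop.png

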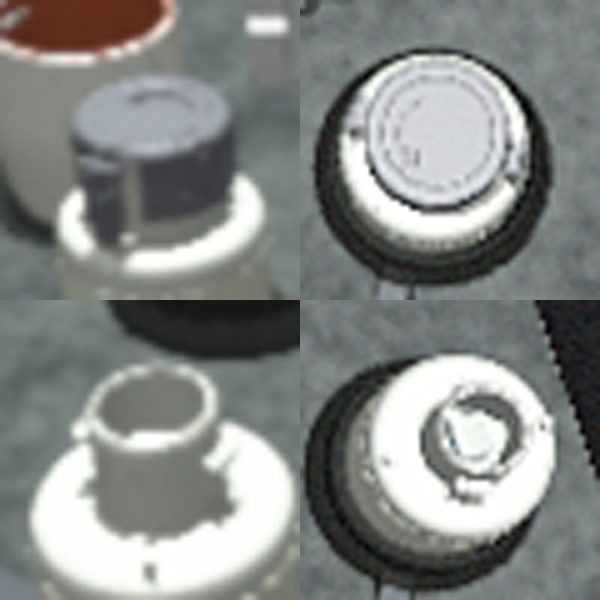

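The enlarged crops show the cap's tabs along roughly the image's left-right direction at (266,254) and (297,263) in the top view, and B's neck rim centred near (389,231) with lugs. Next I move near B and look with the wrist camera.

```bash
cat >> h.py <<'E'
from scipy.spatial.transform import Rotation as Ro
def rows(pts):
    "pts: list of x,y,z,yaw_of_tool_y(deg)"
    s=manip.read_state();R=Ro.from_quat(s['orientation']).as_matrix();y0=np.degrees(np.arctan2(R[1,1],R[0,1]))
    for p in pts:
        d=R.T@(np.array(p[:3])-s['ee_pos'])/40; w=-(p[3]-y0)/5
        print(np.round(d,2),round(w,2))
def st():
    s=manip.read_state();R=Ro.from_quat(s['orientation']).as_matrix()
    print(s['clock'],s['ee_pos'].round(1),'yawY',np.degrees(np.arctan2(R[1,1],R[0,1])).round(2),'tilt',R[:,2].round(4),'F',s['force'].round(2),'M',s['moment'].round(3),s['opening'].round(1),s['finger_force'].round(1),'q7',s['qpos'].round(2))
E
python3 - <<'E'
from h import *
st(); b=load('t0')
rows([(300,-560,240,-60),(450,-430,240,-40),(580,-200,240,-10),(600,50,240,30),(500,172,240,60),(447,380,240,70)])
for p in((245,197),(190,225),(290,172),(300,185)): print(onz(b,*p,0))
E
```

```text
Traceback (most recent call last):
  File "h.py", line 26, in st
    print(s['clock'],s['ee_pos'].round(1),'yawY',np.degrees(np.arctan2(R[1,1],R[0,1])).round(2),'tilt',R[:,2].round(4),'F',s['force'].round(2),'M',s['moment'].round(3),s['opening'].round(1),s['finger_force'].round(1),'q7',s['qpos'].round(2))
                                                                                                                                                                        ^^^^^^^^^^^^^^^^^^
AttributeError: 'float' object has no attribute 'round'
```

```bash
sed -i "s/s\['opening'\].round(1),s\['finger_force'\].round(1)/round(s['opening'],1),round(s['finger_force'],1)/" h.py
python3 - <<'E'
from h import *
st(); b=load('t0')
rows([(300,-560,240,-60),(450,-430,240,-40),(580,-200,240,-10),(600,50,240,30),(500,172,240,60),(447,380,240,70)])
for p in((245,197),(190,225),(290,172),(300,185)): print(onz(b,*p,0))
E
```

```text
0.15 [ 153.6 -631.   217.7] yawY -76.31 tilt [-5.0e-04  1.9e-03 -1.0e+00] F [ 0.54 -0.53 -0.12] M [-0.011  0.014  0.031] 93.0 0.0 q7 [ 1.31  0.62 -0.01  1.42  0.01  1.1  -0.04]
[ 3.98 -0.86 -0.55] -3.26
[ 8.39 -3.13 -0.55] -7.26
[12.91 -7.95 -0.54] -13.26
[ 14.87 -13.9   -0.53] -21.26
[ 13.16 -17.46  -0.52] -27.26
[ 13.11 -22.82  -0.51] -29.26
[596.46869637 463.53418798   0.        ]
[532.65780501 587.42998668   0.        ]
[655.10839686 359.41353473   0.        ]
[623.52447192 337.00601993   0.        ]
```

Emit:
{"op": "jog_arm", "data": {"commands": [2,-0.4,-0.3,-1,93,4,-0.9,-0.5,-3,93,4,-0.9,-0.5,-3,93,4,-0.9,-0.5,-3,93,6,-2,-0.5,-5,93,8.4,-3.1,-0.5,-7,93,8.4,-3.1,-0.5,-7,93,8.4,-3.1,-0.5,-7,93,10.5,-5.5,-0.5,-10,93,12.9,-8,-0.5,-13,93,12.9,-8,-0.5,-13,93,12.9,-8,-0.5,-13,93]}}

```text
clock: 1.15
ee_pos: [514.4, -306.3, 238.5]
orientation: [0.779, 0.627, -0.0, -0.0]
force: [0.7, -0.3, -0.7]
opening: 92.8
finger_force: 0.0
```

```bash
python3 - <<'E'
from h import *
st()
rows([(590,-200,240,-10),(600,50,240,30),(500,172,240,60),(447,380,240,70)])
E
```

```text
1.15 [ 514.4 -306.3  238.5] yawY -12.32 tilt [-5.e-04  1.e-04 -1.e+00] F [ 0.65 -0.25 -0.74] M [ 0.025 -0.103  0.021] 92.8 0.0 q7 [ 0.71  0.53 -0.34  1.54  0.19  1.1   0.11]
[ 3.    1.28 -0.04] -0.46
[ 9.16  0.19 -0.04] -8.46
[11.6  -2.9  -0.04] -14.46
[16.4  -5.31 -0.04] -16.46
```

Emit:
{"op": "jog_arm", "data": {"commands": [1.5,0.6,0,-1,93,3,1.1,0,-2,93,4,0.9,0,-3.5,93,5,0.8,0,-5,93,6,0.6,0,-6,93,7,0.4,0,-7.4,93,8,0.3,0,-8.8,93,9.2,0.2,0,-10,93,9.9,-0.8,0,-11.4,93,10.6,-1.7,0,-12.8,93,11.4,-2.9,0,-14,93,11.4,-2.9,0,-14.4,93]}}

```text
clock: 2.15
ee_pos: [509.7, 150.3, 238.2]
orientation: [0.262, 0.965, 0.0, -0.0]
force: [0.7, 0.3, -0.1]
opening: 93.0
finger_force: 0.0
```

```bash
python3 - <<'E'
from h import *
st()
s=snap('wrist','w1.png')
rows([(505,172,240,60),(447,280,240,65),(447,380,240,70)])
E
```

```text
2.15 [509.7 150.3 238.2] yawY 59.58 tilt [-9.e-04  3.e-04 -1.e+00] F [ 0.66  0.35 -0.06] M [ 0.066 -0.169  0.015] 93.0 0.0 q7 [ 0.14  0.49 -0.71  1.72  0.36  1.06  0.35]
[ 0.1   0.29 -0.01] 0.07
[2.69 1.92 0.01] -0.93
[3.93 4.1  0.03] -1.93
```

View pics/w1.png

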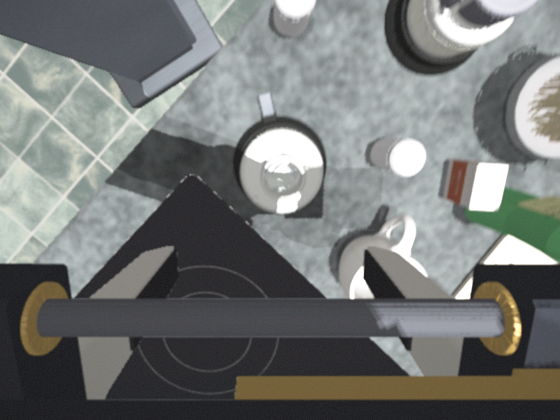

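Wrist view: tub B's neck is at about (285,175) with its lever at (266,103), and A's black foot is at (440,30). I'll go on to A.

Emit:
{"op": "jog_arm", "data": {"commands": [0.6,0.8,0.2,0,93,1.2,1.3,0.2,-0.5,93,2,1.8,0.2,-1,93,2,1.8,0.2,-1,93,2,1.8,0.2,-1,93,2,1.8,0.2,-1,93]}}

```text
clock: 2.7
ee_pos: [479.3, 250.8, 230.4]
orientation: [0.222, 0.975, -0.001, 0.0]
force: [0.1, -0.3, -0.1]
opening: 93.0
finger_force: 0.0
```

```bash
python3 - <<'E'
from h import *
st()
s=snap('wrist','w2.png');b=load('w1')
for S in(b,s): print(proj(S,(448.7,379.7,122)),proj(S,(491.5,172,116)))
rows([(447,380,240,70)])
def crop(S,X,n):
    u,v=map(int,proj(S,X)); g=S['frame'][max(0,v-50):v+50,u-65:u+65,::-1]
    g=(255*(g/255.)**1.6).astype('uint8'); print(n,u-65,max(0,v-50)); return cv2.resize(g,(390,300),interpolation=cv2.INTER_CUBIC)
c=[crop(b,(491.5,172,110),'b1'),crop(s,(491.5,172,110),'b2'),crop(s,(448.7,379.7,115),'a2')]
for i in c: print(i.shape)
cv2.imwrite('pics/c2.png',np.vstack([np.hstack(c[:2]),np.hstack([c[2],c[2]*0])]))
E
```

```text
2.7 [479.3 250.8 230.4] yawY 64.29 tilt [-1.0e-04 -1.3e-03 -1.0e+00] F [ 0.14 -0.34 -0.12] M [-0.056 -0.156  0.015] 93.0 0.0 q7 [-0.05  0.52 -0.73  1.71  0.39  1.06  0.21]
(np.float64(508.3947620651294), np.float64(-22.28730150633683)) (np.float64(283.17700431053555), np.float64(176.7298811398743))
(np.float64(410.7669274874604), np.float64(103.06668860240296)) (np.float64(194.0124372745335), np.float64(262.3719338563298))
[ 2.15  2.57 -0.25] -1.16
b1 217 125
b2 130 209
a2 342 53
(300, 390, 3)
(300, 390, 3)
(300, 390, 3)
```

View pics/c2.png

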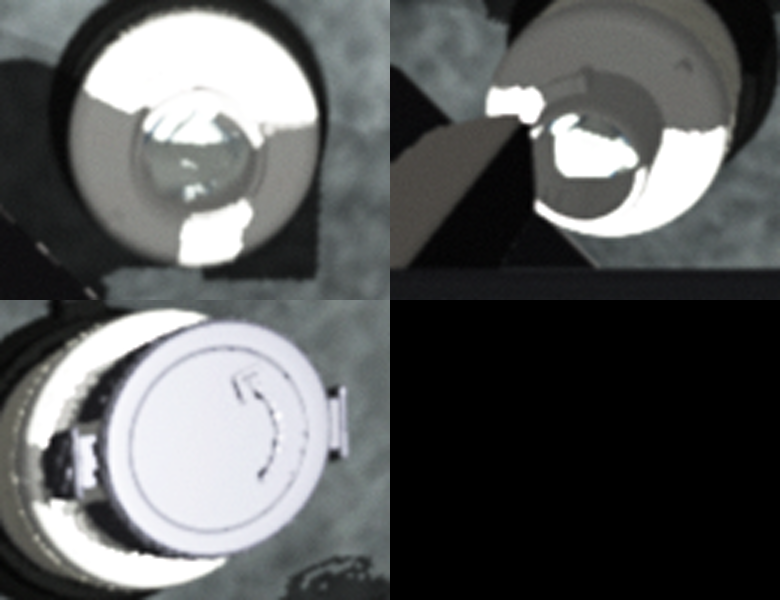

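```bash
python3 - <<'E'
from h import *
t=load('t0');a=load('s0');w1=load('w1');w2=load('w2')
def ang(p,c): d=p-c; return round(np.degrees(np.arctan2(d[1],d[0])),1),round(np.hypot(d[0],d[1]),1)
# cap top ellipses
def cap(S,X,z):
    u,v=proj(S,X); f=S['frame'].astype(int); H=cv2.cvtColor(S['frame'],cv2.COLOR_RGB2HSV)
    c=f[int(v)-1:int(v)+2,int(u)-1:int(u)+2].reshape(-1,3).mean(0); m=(np.abs(f-c).max(2)<28).astype('uint8')
    m=cv2.morphologyEx(m,cv2.MORPH_CLOSE,np.ones((3,3)));m=cv2.morphologyEx(m,cv2.MORPH_OPEN,np.ones((3,3)))
    cs,_=cv2.findContours(m,0,2); k=max([k for k in cs if cv2.pointPolygonTest(k,(float(u),float(v)),True)>-8],key=cv2.contourArea)
    e=cv2.fitEllipse(cv2.convexHull(k)); P=np.array([onz(S,*q[0],z)[:2] for q in cv2.convexHull(k)]).astype('f4')
    print('color',c,'ell',e,'world circle',cv2.minEnclosingCircle(P)); return e[0]
ct=cap(t,(448.7,379.7,122),122.5);cw=cap(w2,(448.7,379.7,122),122.5);cs=cap(a,(448.7,379.7,122),122.5)
C=tri((t,*ct),(w2,*cw));print('A',C,tri((t,*ct),(w2,*cw),(a,*cs)))
L=onz(w2,372,106.3,117.5);Rr=onz(w2,454.7,93.7,117.5);d=L-Rr
print('tabs',L,Rr,ang(L,Rr),(L+Rr)/2)
c=np.array([491.2,172,0])
for n,p,S,z in(('lug',(385,243),t,103),('rib1',(370,237),t,89),('rib2',(400,230),t,89),('ribS',(219,293),a,89),('lug1s',(208.2,269.7),a,103),('lug2s',(229.8,273.8),a,103),('ribw2',(130+295/3,209+65/3),w2,89)): q=onz(S,*p,z);print(n,q.round(1),ang(q,c))
E
```

```text
color [210.44444444 213.77777778 217.55555556] ell ((282.9468688964844, 255.4651641845703), (31.862031936645508, 36.64455795288086), 133.9444580078125) world circle ((444.0669860839844, 383.4622497558594), 35.534996032714844)
color [243.88888889 243.66666667 248.        ] ell ((399.6806640625, 101.06010437011719), (88.53600311279297, 105.05736541748047), 64.08887481689453) world circle ((445.493408203125, 374.1802062988281), 38.307579040527344)
color [165.55555556 172.         178.        ] ell ((229.7729034423828, 198.6369171142578), (12.80980396270752, 24.502573013305664), 87.21634674072266) world circle ((446.16143798828125, 381.98529052734375), 28.536231994628906)
A [447.33536451 380.84596827  99.19869057] [445.88851972 378.36809459 121.78456203]
tabs [438.71775674 354.14091209 117.5       ] [457.09796189 413.37489974 117.5       ] (np.float64(-107.2), np.float64(62.0)) [447.90785931 383.75790592 117.5       ]
lug [471.  176.6 103. ] (np.float64(167.3), np.float64(20.8))
rib1 [485.8 202.8  89. ] (np.float64(100.0), np.float64(31.2))
rib2 [499.5 140.5  89. ] (np.float64(-75.2), np.float64(32.5))
ribS [503.2 133.   89. ] (np.float64(-72.9), np.float64(40.8))
lug1s [472.5 170.4 103. ] (np.float64(-175.1), np.float64(18.8))
lug2s [512.4 166.8 103. ] (np.float64(-13.9), np.float64(21.8))
ribw2 [485.  204.5  89. ] (np.float64(100.8), np.float64(33.1))
```

Emit:
{"op": "jog_arm", "data": {"commands": [0.8,0.9,-0.2,-0.5,93,1.6,1.9,-0.2,-1,93,2.2,2.6,-0.2,-1,93,2.2,2.6,-0.2,-1,93,2.2,2.6,-0.2,-1,93,2.2,2.6,-0.2,-1,93]}}

```text
clock: 3.25
ee_pos: [445.7, 382.1, 238.2]
orientation: [0.18, 0.984, -0.001, 0.0]
force: [0.6, -0.9, 0.2]
opening: 92.8
finger_force: 0.0
```

```bash
python3 - <<'E'
from h import *
st()
s=snap('wrist','w3.png')
u,v=map(int,proj(s,(446,380,117)));print(u,v)
g=s['frame'][v-75:v+75,u-100:u+100,::-1]; cv2.imwrite('pics/c3.png',cv2.resize((255*(g/255.)**1.6).astype('uint8'),(800,600),interpolation=cv2.INTER_CUBIC))
E
```

```text
3.25 [445.7 382.1 238.2] yawY 69.25 tilt [ 1.0e-04 -1.9e-03 -1.0e+00] F [ 0.55 -0.94  0.17] M [-0.049 -0.143  0.05 ] 92.8 0.0 q7 [-0.31  0.59 -0.73  1.57  0.42  1.15  0.08]
269 209
```

View pics/c3.png

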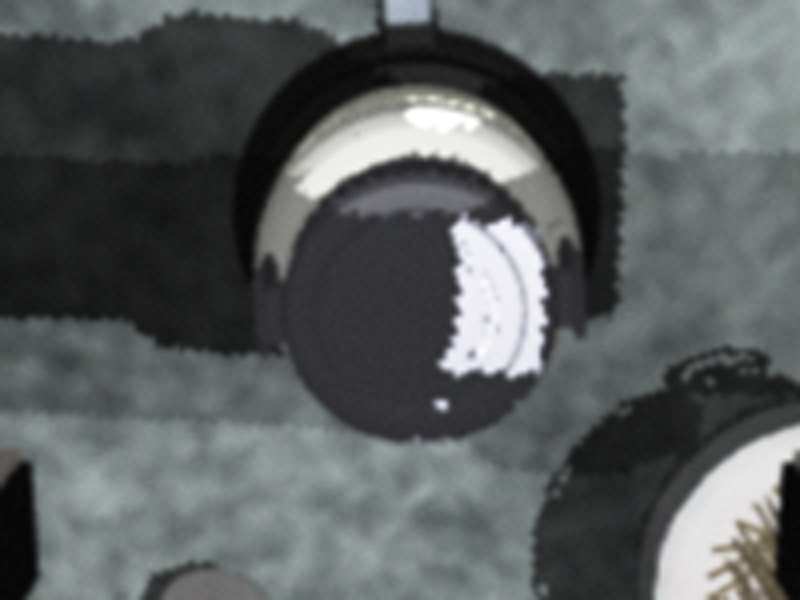

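The view shows the cap centred at crop (418,307) → image (273.5,210.8). The tabs are at (268,305) and (570,287) in the crop.

```bash
python3 - <<'E'
from h import *
s=load('w3');t=load('t0');a=load('s0')
P=onz(s,273.5,210.8,122.5);print(P)
l=onz(s,169+285/4,134+307/4,122.5);r=onz(s,169+552/4,134+307/4,122.5);print('diam',np.linalg.norm(l-r))
print(tri((s,273.5,210.8),(a,229.77,198.64)),tri((s,273.5,210.8),(a,229.77,198.64),(t,284,254)))
for z in(115,110):
  L=onz(s,169+268/4,134+305/4,z);R=onz(s,169+570/4,134+287/4,z);d=R-L;print(L,R,np.degrees(np.arctan2(d[1],d[0])),np.linalg.norm(d))
rows([(446,381,140,72),(446,381,95,72)])
E
```

```text
[446.56892458 383.15517542 122.5       ]
diam 54.68636170047265
[446.65365267 383.09429953 121.93658373] [447.49827631 381.27937118 122.84257804]
[436.68753426 353.25240661 115.        ] [455.41761829 413.91620604 115.        ] 72.84181015496749 63.48946848853381
[437.61218038 352.3686576  110.        ] [456.66620092 414.08163648 110.        ] 72.8418101549675 64.587517835426
[0.01 0.01 2.45] -0.58
[0.02 0.01 3.58] -0.58
```

Emit:
{"op": "jog_arm", "data": {"commands": [-0.03,0,0.8,-0.7,93,-0.03,0,1.6,-0.7,93,-0.03,0,2.2,-0.7,93,-0.03,0,2.6,-0.7,93,-0.03,0,2.8,-0.7,93,-0.03,0,3,-0.7,93,-0.03,0,3.2,-0.7,93,-0.03,0,3.4,-0.7,93,-0.03,0,3.55,-0.7,93,-0.03,0,3.55,-0.7,93,-0.03,0,3.55,-0.7,93]}}

```text
clock: 4.22
ee_pos: [445.9, 383.1, 96.8]
orientation: [0.149, 0.989, 0.0, 0.0]
force: [-0.3, 0.1, -0.2]
opening: 93.0
finger_force: 0.0
```

```bash
python3 - <<'E'
from h import *
st()
s=manip.read_state();print(proj(snap('wrist','w4.png'),(446.9,382.3,122.5)))
E
```

```text
4.2167 [445.9 383.1  96.8] yawY 72.84 tilt [ 2.e-04  1.e-04 -1.e+00] F [-0.31  0.11 -0.21] M [ 0.016 -0.173 -0.018] 93.0 0.0 q7 [-0.36  0.74 -0.65  1.73  0.57  0.87  0.01]
(np.float64(272.1898017490459), np.float64(288.2784693285151))
```

View pics/w4.png

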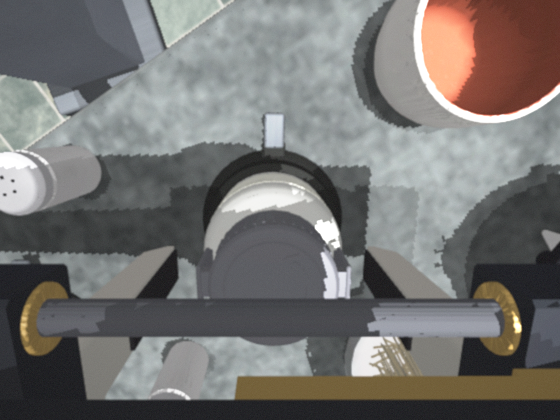

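Picture: the cap sits midway between the fingers, its centre at about (274,283), lever at (274,130). I'll check the along-pad centring more finely.

```bash
python3 - <<'E'
from h import *
from scipy.optimize import least_squares
s=load('w4');f=s['frame'].astype(int)
# cap edge points below the bar (columns) and left edge (rows)
pts=[]
g=cv2.cvtColor(s['frame'],cv2.COLOR_RGB2GRAY).astype(float);g=cv2.GaussianBlur(g,(3,3),0)
for u in range(250,300,4):
    col=g[338:362,u];k=np.argmax(np.diff(col));pts.append((u,338.5+k))
print(pts)
print(g[250:296:8,196:232].astype(int))
W=np.array([onz(s,*p,122.5)[:2] for p in pts])
r=least_squares(lambda c:np.hypot(*(W-c).T)-29,[446,382]);print(r.x,np.abs(r.fun).max())
E
```

```text
[(250, np.float64(341.5)), (254, np.float64(342.5)), (258, np.float64(343.5)), (262, np.float64(344.5)), (266, np.float64(345.5)), (270, np.float64(345.5)), (274, np.float64(345.5)), (278, np.float64(345.5)), (282, np.float64(344.5)), (286, np.float64(344.5)), (290, np.float64(343.5)), (294, np.float64(342.5)), (298, np.float64(340.5))]
[[ 72  73  74  73  73  73  79  91 100  96  85  80  79  81  86  99 125 152
  165 158 134 105  87  83  84  86  88  90  91  92  93  93  94  94  95  96]
 [ 68  68  68  70  73  77  79  78  77  76  75  75  75  74  75  82 101 121
  121 102  90  89  91  92  94  94  95  95  95  95  95  95  95  95  95  95]
 [ 91  87  86  83  80  77  77  78  77  76  77  76  76  77  78  82  86  88
   89  92  93  94  95  94  94  94  94  95  95  94  93  93  91  91  91  93]
 [110  96  91  90  89  91  93  94  94  94  94  93  91  89  87  88  91  93
   95  95  95  94  94  94  93  93  94  94  92  92  91  92  92  93  93  94]
 [120 100  92  90  89  91  93  94  93  94  94  91  89  88  89  91  93  93
   93  94  94  94  94  94  93  94  93  92  92  93  93  94  94  95  95  94]
 [132 110  94  90  90  91  93  94  94  93  93  90  87  87  89  92  93  94
   94  95  94  93  93  94  94  93  91  91  91  92  93  94  94  95  94  93]]
[446.06126589 383.1139196 ] 0.25540080617304284
```

Emit:
{"op": "jog_arm", "data": {"commands": [0,0,0.1,0,93,0,0,0.1,0,50,0,0,0.1,0,50,0,0,0.1,0,50,0,0,0.1,0,50,0,0,0.1,0,50,0,0,0.1,0,50,0,0,0.1,0,50,0,0,0.1,0,50,0,0,0.1,0,50,0,0,0.1,0,50,0,0,0.1,0,50], "grip_force": 26}}

```text
clock: 5.27
ee_pos: [446.1, 384.0, 93.1]
orientation: [0.149, 0.989, 0.001, 0.0]
force: [2.0, 3.5, 0.2]
opening: 59.4
finger_force: 26.0
```

```bash
python3 - <<'E'
from h import *
st()
E
```

```text
5.2667 [446.1 384.   93.1] yawY 72.85 tilt [ 9.0e-04  2.2e-03 -1.0e+00] F [2.03 3.48 0.23] M [ 0.768 -0.447  0.011] 59.4 26.0 q7 [-0.36  0.75 -0.65  1.73  0.58  0.86  0.  ]
```

Emit:
{"op": "jog_arm", "data": {"commands": [0,0.025,0,0,50,0,0.025,0,-0.4,50,0,0.025,0,-0.8,50,0,0.025,0,-1.2,50,0,0.025,0,-1.6,50,0,0.025,0,-2,50,0,0.025,0,-2,50]}}

```text
clock: 5.85
ee_pos: [446.0, 382.8, 92.9]
orientation: [0.062, 0.998, -0.001, -0.0]
force: [0.3, -0.0, 4.5]
opening: 59.6
finger_force: 26.0
```

```bash
python3 - <<'E'
from h import *
st()
E
```

```text
5.85 [446.  382.8  92.9] yawY 82.84 tilt [-5.0e-04 -2.4e-03 -1.0e+00] F [ 0.33 -0.02  4.45] M [ 0.069 -0.173  0.076] 59.6 26.0 q7 [-0.33  0.76 -0.7   1.73  0.61  0.88  0.15]
```

Emit:
{"op": "jog_arm", "data": {"commands": [0,0,0,-0.8,50,0,0,0,-1.6,50,0,0,0,-2.4,50,0,0,0,-3.2,50,0,0,0,-4,50,0,0,0,-4.8,50,0,0,0,-5.6,50,0,0,0,-6.4,50,0,0,0,-7,50,0,0,0,-7,50,0,0,0,-7,50]}}

```text
clock: 6.77
ee_pos: [446.3, 382.7, 92.8]
orientation: [-0.239, 0.971, -0.001, -0.0]
force: [1.0, -0.8, 4.5]
opening: 59.6
finger_force: 26.0
```

```bash
python3 - <<'E'
from h import *
st()
E
```

```text
6.7667 [446.3 382.7  92.8] yawY 117.7 tilt [ 2.0e-04 -2.6e-03 -1.0e+00] F [ 1.02 -0.85  4.52] M [-0.174 -0.134  0.028] 59.6 26.0 q7 [-0.26  0.81 -0.85  1.73  0.74  0.95  0.65]
```

Emit:
{"op": "jog_arm", "data": {"commands": [0,0,-0.1,0,50,0,0,-0.25,0,50,0,0,-0.4,0,50,0,0,-0.6,0,50,0,0,-0.9,0,50,0,0,-1.3,0,50,0,0,-1.6,0,50,0,0,-1.8,0,50,0,0,-1.8,0,50]}}

```text
clock: 7.52
ee_pos: [446.6, 385.1, 167.1]
orientation: [-0.24, 0.971, 0.001, 0.002]
force: [0.2, -0.2, -0.9]
opening: 59.5
finger_force: 26.0
```

```bash
python3 - <<'E'
from h import *
st()
t=load('t0');a=load('s0');w1=load('w1');w2=load('w2')
# neck rim of B: bright/grey ellipse candidates, by rim outline in scene view + w1
rows([(470,300,166,120),(491.5,172,166,132)])
for S,n in((t,'t'),(a,'s'),(w1,'w1')): print(n,proj(S,(491.5,172,116)))
s2=snap('scene','s2.png');t2=snap('top','t2.png')
def crop(S,w,sc): x,y,W,H=w;g=S['frame'][y:y+H,x:x+W,::-1];return cv2.resize((255*(g/255.)**1.8).astype('uint8'),(400,300),interpolation=cv2.INTER_CUBIC)
cv2.imwrite('pics/c5.png',np.vstack([np.hstack([crop(a,(190,252,60,45),1),crop(t,(358,210,60,45),1)]),np.hstack([crop(w1,(240,145,80,60),1),crop(t2,(253,220,100,75),1)])]))
E
```

```text
7.5167 [446.6 385.1 167.1] yawY 117.82 tilt [ 0.0028  0.0031 -1.    ] F [ 0.2  -0.21 -0.87] M [ 0.137 -0.129  0.003] 59.5 26.0 q7 [-0.22  0.73 -0.92  1.66  0.65  1.08  0.72]
[ 0.48 -2.16  0.02] -0.44
[ 1.49 -5.24  0.02] -2.84
t (np.float64(388.22782177714134), np.float64(231.7027601118218))
s (np.float64(218.34325302660955), np.float64(264.48478718221895))
w1 (np.float64(283.17700431053555), np.float64(176.7298811398743))
```

View pics/c5.png

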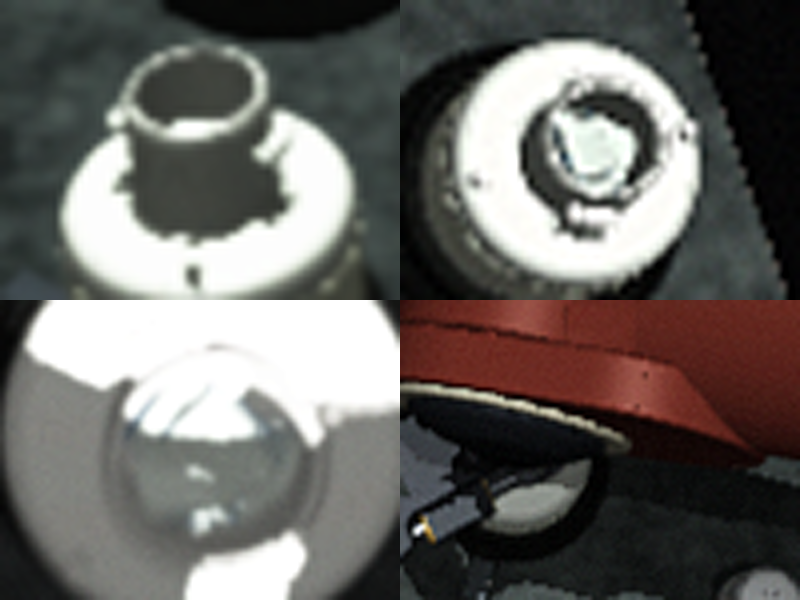

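The lift succeeded: the measured weight is about 0.9 N. B's rim centre is at (219.7,265.8) in scene, (388.7,231) in top and (282.8,174.4) in w1; its ribs are at top (369.3,237) and (400.9,229.8).

```bash
python3 - <<'E'
from h import *
t=load('t0');a=load('s0');w1=load('w1');w2=load('w2')
o=[(t,388.7,231),(a,219.7,265.8),(w1,282.8,174.4)]
c=tri(*o);print(c,tri(o[0],o[1]),tri(o[1],o[2]))
for S,u,v in o: print(onz(S,u,v,116))
def ang(p,c): d=p-c; return round(np.degrees(np.arctan2(d[1],d[0])),1),round(np.hypot(d[0],d[1]),1)
r1=onz(t,369.3,237,88);r2=onz(t,400.9,229.8,88);print('ribs',r1,r2,ang(r1,r2),(r1+r2)/2)
q=onz(t,386.5,242.2,101);print('lug',ang(q,c))
for u,v in((207.7,269.7),(230.8,274.2)): print('lugs s',ang(onz(a,u,v,102),c))
# shoulder circle (z=82,r~39) in w1 : outer edge from threshold against dark foot
f=cv2.cvtColor(w1['frame'],cv2.COLOR_RGB2GRAY);m=(f>70).astype('uint8');u0,v0=282,172;P=[]
for th in np.radians(range(0,360,10)):
    for k in range(30,60):
        if m[int(v0+k*np.sin(th)),int(u0+k*np.cos(th))]==0: P.append((u0+k*np.cos(th),v0+k*np.sin(th)));break
from scipy.optimize import least_squares
W=np.array([onz(w1,*p,80)[:2] for p in P]);r=least_squares(lambda x:np.hypot(*(W-x[:2]).T)-x[2],[491,172,39],loss='soft_l1');print('shoulder',r.x,len(P))
E
```

```text
[492.30893877 171.71526848 113.53300961] [493.65765782 170.73397641 114.34282024] [491.57502878 173.20963584 111.64469898]
[492.90218546 170.96827856 116.        ]
[494.89348971 169.08446196 116.        ]
[489.68634767 172.68485201 116.        ]
ribs [485.95093151 203.95673487  88.        ] [500.11089004 138.38017027  88.        ] (np.float64(102.2), np.float64(67.1)) [493.03091078 171.16845257  88.        ]
lug (np.float64(176.4), np.float64(19.5))
lugs s (np.float64(-179.0), np.float64(21.2))
lugs s (np.float64(-11.8), np.float64(22.1))
shoulder [491.30950885 172.3765309   40.67807535] 32
```

```bash
python3 - <<'E'
from h import *
rows([(446.6,385,188,118),(544,218,188,132)])
E
```

```text
[-0.02  0.02 -0.58] -0.04
[-0.23 -4.81 -0.58] -2.84
```

Emit:
{"op": "jog_arm", "data": {"commands": [0,-0.3,-0.4,0,50,0,-1,-0.6,-0.5,50,0,-1.7,-0.6,-1,50,0,-2.4,-0.6,-1.5,50,-0.1,-3.1,-0.6,-2,50,-0.1,-3.8,-0.6,-2.5,50,-0.2,-4.4,-0.6,-2.8,50,-0.2,-4.8,-0.6,-2.8,50,-0.2,-4.8,-0.6,-2.8,50,-0.2,-4.8,-0.6,-2.8,50,-0.2,-4.8,-0.6,-2.8,50]}}

```text
clock: 8.53
ee_pos: [541.5, 219.4, 188.5]
orientation: [-0.358, 0.934, 0.001, -0.0]
force: [0.1, 0.1, -0.6]
opening: 59.5
finger_force: 26.0
```

```bash
python3 - <<'E'
from h import *
st()
s=snap('wrist','w6.png');u,v=map(int,proj(s,(492.2,171.7,105)));print(u,v)
x0,y0=max(0,u-80),max(0,v-60)
g=s['frame'][y0:y0+120,x0:x0+160,::-1];print(x0,y0,g.shape);cv2.imwrite('pics/c6.png',cv2.resize((255*(g/255.)**1.8).astype('uint8'),None,fx=5,fy=5,interpolation=cv2.INTER_CUBIC))
E
```

```text
8.5333 [541.5 219.4 188.5] yawY 131.96 tilt [-0.0013  0.0012 -1.    ] F [ 0.1   0.08 -0.57] M [ 0.126 -0.076 -0.001] 59.5 26.0 q7 [ 0.16  0.74 -1.03  1.64  0.68  1.16  1.26]
267 125
187 65 (120, 160, 3)
```

View pics/c6.png

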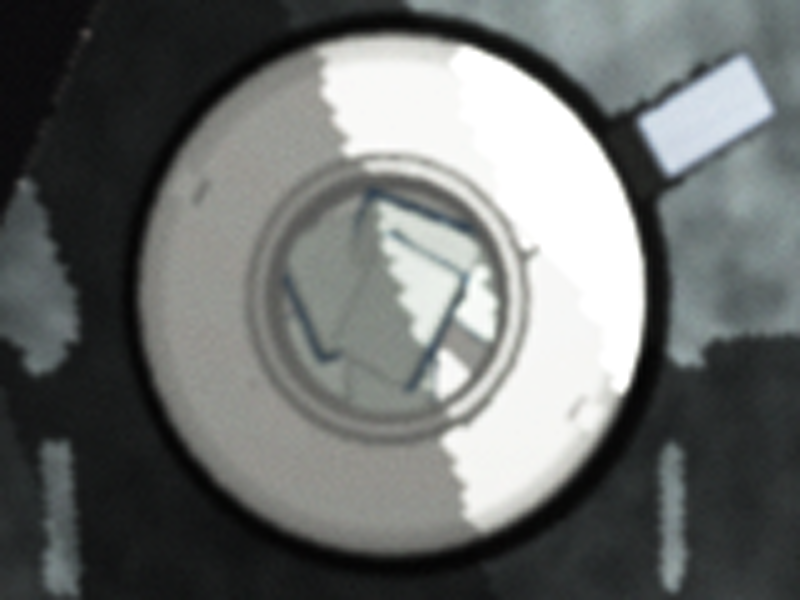

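B's neck is clearly seen: rim centre at crop (387,297), ribs at (202,190) and (582,408), shoulder circle centre at (391,293).

```bash
python3 - <<'E'
from h import *
s=load('w6');a=load('s0');t=load('t0')
p=lambda x,y:(187+(x+.5)/5-.5,65+(y+.5)/5-.5)
print('rim',onz(s,*p(387,297),116),'shoulder',onz(s,*p(391.5,293.5),80))
print('tri',tri((s,*p(387,297)),(a,219.7,265.8)))
r1=onz(s,*p(202,190),89);r2=onz(s,*p(582,408),89);d=r2-r1;print(r1,r2,(r1+r2)/2,np.degrees(np.arctan2(d[1],d[0])),np.linalg.norm(d))
l=onz(s,*p(248,297),116);r=onz(s,*p(525,297),116);print('rim dia',np.linalg.norm(l-r))
st();rows([(491.5,172.5,165,132),(491.5,172.5,135,132)])
E
```

```text
rim [493.00275514 169.49758398 116.        ] shoulder [492.31748444 169.09179734  80.        ]
tri [493.73806631 169.78905174 115.11642527]
[499.8072639  139.44175238  89.        ] [485.65788791 201.06467887  89.        ] [492.73257591 170.25321563  89.        ] 102.93166001283961 63.22649689618247
rim dia 36.22460068603069
8.5833 [541.4 219.8 188.7] yawY 132.02 tilt [-9.0e-04  1.2e-03 -1.0e+00] F [-0.14 -0.11 -1.11] M [ 0.134 -0.105  0.001] 59.8 26.0 q7 [ 0.16  0.74 -1.03  1.64  0.68  1.16  1.26]
[ 1.72 -0.05  0.59] 0.0
[ 1.72 -0.05  1.34] 0.0
```

Emit:
{"op": "jog_arm", "data": {"commands": [0.5,0,0,0,50,1.1,-0.1,0,0,50,1.6,-0.1,0.2,0,50,1.74,-0.1,0.5,0,50,1.74,-0.1,0.8,0,50,1.74,-0.1,1,0,50,1.74,-0.1,1.2,0,50,1.74,-0.1,1.2,0,50,1.74,-0.1,1.2,0,50,1.74,-0.1,1.2,0,50]}}

```text
clock: 9.42
ee_pos: [494.0, 169.5, 141.0]
orientation: [-0.357, 0.934, 0.0, 0.0]
force: [-0.1, 0.1, -1.5]
opening: 59.8
finger_force: 26.0
```

```bash
python3 - <<'E'
from h import *
st();rows([(492.6,170.2,135,132),(492.6,170.2,100,132)])
E
```

```text
9.4167 [494.  169.5 141. ] yawY 131.88 tilt [ 5.0e-04  1.2e-03 -1.0e+00] F [-0.07  0.06 -1.48] M [ 0.036 -0.126  0.044] 59.8 26.0 q7 [ 0.25  0.72 -1.02  1.87  0.73  0.98  1.2 ]
[0.02 0.04 0.15] -0.02
[0.02 0.04 1.02] -0.02
```

Emit:
{"op": "jog_arm", "data": {"commands": [0.02,0.04,0.15,0,50,0.02,0.04,0.3,0,50,0.02,0.04,0.45,0,50,0.02,0.04,0.55,0,50,0.02,0.04,0.62,0,50,0.02,0.04,0.68,0,50,0.02,0.04,0.74,0,50,0.02,0.04,0.74,0,50]}}

```text
clock: 10.08
ee_pos: [491.8, 169.0, 110.7]
orientation: [-0.357, 0.934, -0.0, -0.0]
force: [-0.2, -0.1, -0.5]
opening: 59.7
finger_force: 26.0
```

```bash
python3 - <<'E'
from h import *
st();rows([(492.6,170.2,100,132)])
E
```

```text
10.0833 [491.8 169.  110.7] yawY 131.83 tilt [-6.e-04 -2.e-04 -1.e+00] F [-0.18 -0.06 -0.46] M [ 0.064 -0.111  0.028] 59.7 26.0 q7 [ 0.22  0.75 -0.98  1.9   0.78  0.93  1.16]
[-0.03  0.01  0.27] -0.03
```

Emit:
{"op": "jog_arm", "data": {"commands": [-0.02,0,0.05,0,50,-0.02,0,0.1,0,50,-0.02,0,0.15,0,50,-0.02,0,0.2,0,50,-0.02,0,0.25,0,50,-0.02,0,0.3,0,50,-0.02,0,0.32,0,50,-0.02,0,0.32,0,50]}}

```text
clock: 10.75
ee_pos: [492.5, 169.6, 98.0]
orientation: [-0.357, 0.934, 0.0, -0.0]
force: [0.0, -0.6, -0.4]
opening: 59.9
finger_force: 26.0
```

```bash
python3 - <<'E'
from h import *
st()
E
```

```text
10.75 [492.5 169.6  98. ] yawY 131.84 tilt [-4.e-04 -1.e-04 -1.e+00] F [ 0.04 -0.6  -0.4 ] M [ 0.102 -0.054  0.027] 59.9 26.0 q7 [ 0.21  0.77 -0.96  1.91  0.81  0.91  1.14]
```

Emit:
{"op": "jog_arm", "data": {"commands": [0,0,0.04,0,50,0,0,0.08,0,50,0,0,0.11,0,50,0,0,0.14,0,50,0,0,0.14,0,50,0,0,0.14,0,50]}}

```text
clock: 11.25
ee_pos: [492.8, 169.8, 93.1]
orientation: [-0.357, 0.934, -0.0, 0.0]
force: [-0.5, -1.2, 4.0]
opening: 59.5
finger_force: 26.0
```

```bash
python3 - <<'E'
from h import *
st()
E
```

```text
11.25 [492.8 169.8  93.1] yawY 131.83 tilt [ 6.e-04 -0.e+00 -1.e+00] F [-0.49 -1.19  3.97] M [-0.151 -0.031 -0.004] 59.5 26.0 q7 [ 0.21  0.77 -0.95  1.92  0.82  0.9   1.13]
```

Emit:
{"op": "jog_arm", "data": {"commands": [0,0,0.02,0.5,50,0,0,0.02,1,50,0,0,0.02,1.5,50,0,0,0.02,2,50,0,0,0.02,2.5,50,0,0,0.02,3,50,0,0,0.02,3.5,50,0,0,0.02,4,50,0,0,0.02,4.5,50,0,0,0.02,5,50,0,0,0.02,5,50]}}

```text
clock: 12.17
ee_pos: [493.5, 170.6, 92.8]
orientation: [-0.146, 0.989, 0.001, 0.001]
force: [0.8, 0.3, 4.1]
opening: 59.3
finger_force: 26.0
```

```bash
python3 - <<'E'
from h import *
st()
E
```

```text
12.1667 [493.5 170.6  92.8] yawY 106.8 tilt [ 0.0025  0.0015 -1.    ] F [0.83 0.28 4.09] M [ 0.053 -0.227 -0.021] 59.3 26.0 q7 [ 0.15  0.73 -0.84  1.92  0.74  0.83  0.77]
```

Emit:
{"op": "jog_arm", "data": {"commands": [0,0,0,0.4,50,0,0,0,0.8,50,0,0,0,1.2,50,0,0,0,1.6,50,0,0,0,2,50,0,0,0,2.4,50,0,0,0,2.4,50,0,0,0,2.4,50]}}

```text
clock: 12.83
ee_pos: [493.1, 170.5, 92.4]
orientation: [-0.043, 0.999, 0.001, 0.001]
force: [0.1, 0.9, 4.9]
opening: 60.1
finger_force: 26.0
```

```bash
python3 - <<'E'
from h import *
st()
E
```

```text
12.8333 [493.1 170.5  92.4] yawY 94.93 tilt [ 0.0015  0.0014 -1.    ] F [0.07 0.95 4.88] M [ 0.132 -0.203 -0.014] 60.1 26.0 q7 [ 0.12  0.71 -0.79  1.92  0.69  0.8   0.61]
```

Emit:
{"op": "jog_arm", "data": {"commands": [0,0,0,0.2,50,0,0,0,0.4,50,0,0,0,0.6,50,0,0,0,0.8,50,0,0,0,0.8,50,0,0,0,0.8,50]}}

```text
clock: 13.33
ee_pos: [493.0, 170.4, 92.3]
orientation: [-0.008, 1.0, 0.001, 0.001]
force: [0.1, 0.4, 4.8]
opening: 59.8
finger_force: 26.0
```

```bash
python3 - <<'E'
from h import *
st()
E
```

```text
13.3333 [493.  170.4  92.3] yawY 90.93 tilt [ 0.0011  0.0013 -1.    ] F [0.09 0.36 4.76] M [ 0.089 -0.178  0.02 ] 59.8 26.0 q7 [ 0.11  0.7  -0.77  1.92  0.68  0.8   0.55]
```

Emit:
{"op": "jog_arm", "data": {"commands": [0,0,0,0.1,50,0,0,0,0.2,50,0,0,0,0.3,50,0,0,0,0.4,50,0,0,0,0.4,50]}}

```text
clock: 13.75
ee_pos: [493.0, 170.3, 92.3]
orientation: [0.009, 1.0, 0.001, 0.001]
force: [0.6, 0.2, 5.1]
opening: 59.5
finger_force: 26.0
```

```bash
python3 - <<'E'
from h import *
st()
E
```

```text
13.75 [493.  170.3  92.3] yawY 88.93 tilt [ 0.0012  0.0012 -1.    ] F [0.6  0.22 5.13] M [ 0.105 -0.182 -0.027] 59.5 26.0 q7 [ 0.11  0.7  -0.76  1.92  0.67  0.79  0.52]
```

Emit:
{"op": "jog_arm", "data": {"commands": [0,0,0,0.1,50,0,0,0,0.2,50,0,0,0,0.3,50,0,0,0,0.3,50]}}

```text
clock: 14.08
ee_pos: [493.0, 170.3, 92.3]
orientation: [0.022, 1.0, 0.001, 0.001]
force: [0.2, 0.1, 5.2]
opening: 59.5
finger_force: 26.0
```

```bash
python3 - <<'E'
from h import *
st()
E
```

```text
14.0833 [493.  170.3  92.3] yawY 87.43 tilt [ 0.0011  0.0011 -1.    ] F [0.24 0.08 5.23] M [ 0.093 -0.156  0.08 ] 59.5 26.0 q7 [ 0.1   0.7  -0.75  1.92  0.67  0.79  0.5 ]
```

Moment begins to rise; I keep to 1–1.5° steps.

Emit:
{"op": "jog_arm", "data": {"commands": [0,0,0,0.1,50,0,0,0,0.2,50,0,0,0,0.2,50]}}

```text
clock: 14.33
ee_pos: [493.0, 170.5, 92.3]
orientation: [0.031, 1.0, 0.001, 0.001]
force: [-0.7, 0.5, 5.6]
opening: 59.8
finger_force: 26.0
```

```bash
python3 - <<'E'
from h import *
st()
E
```

```text
14.3333 [493.  170.5  92.3] yawY 86.44 tilt [ 0.0013  0.0014 -1.    ] F [-0.67  0.53  5.56] M [ 0.105 -0.129  0.087] 59.8 26.0 q7 [ 0.1   0.7  -0.75  1.92  0.66  0.79  0.49]
```

Emit:
{"op": "jog_arm", "data": {"commands": [0,0,0,0.1,50,0,0,0,0.2,50,0,0,0,0.2,50]}}

```text
clock: 14.58
ee_pos: [493.1, 170.7, 92.3]
orientation: [0.04, 0.999, 0.001, 0.001]
force: [-0.9, 1.5, 5.6]
opening: 59.7
finger_force: 26.0
```

```bash
python3 - <<'E'
from h import *
st()
E
```

```text
14.5833 [493.1 170.7  92.3] yawY 85.46 tilt [ 0.0015  0.0019 -1.    ] F [-0.89  1.46  5.6 ] M [ 0.231 -0.201  0.098] 59.7 26.0 q7 [ 0.1   0.7  -0.74  1.92  0.66  0.78  0.47]
```

Emit:
{"op": "jog_arm", "data": {"commands": [0,0,0,0.1,50,0,0,0,0.2,50,0,0,0,0.2,50]}}

```text
clock: 14.83
ee_pos: [493.1, 170.7, 92.3]
orientation: [0.048, 0.999, 0.001, 0.001]
force: [0.5, 0.5, 5.4]
opening: 60.2
finger_force: 26.0
```

```bash
python3 - <<'E'
from h import *
st()
E
```

```text
14.8333 [493.1 170.7  92.3] yawY 84.54 tilt [ 0.0017  0.0015 -1.    ] F [0.46 0.49 5.4 ] M [ 0.188 -0.168  0.3  ] 60.2 26.0 q7 [ 0.09  0.69 -0.74  1.92  0.66  0.78  0.46]
```

Emit:
{"op": "jog_arm", "data": {"commands": [0,0,0,0.02,50,0,0,0,0.02,50]}}

```text
clock: 15.0
ee_pos: [493.1, 170.7, 92.3]
orientation: [0.048, 0.999, 0.001, 0.001]
force: [-0.6, 0.4, 5.2]
opening: 59.7
finger_force: 26.0
```

```bash
python3 - <<'E'
from h import *
st()
E
```

```text
15.0 [493.1 170.7  92.3] yawY 84.46 tilt [ 0.0018  0.0015 -1.    ] F [-0.63  0.45  5.2 ] M [ 0.205 -0.245  0.339] 59.7 26.0 q7 [ 0.09  0.69 -0.74  1.92  0.66  0.78  0.46]
```

Emit:
{"op": "jog_arm", "data": {"commands": [0,0,0,0,70,0,0,0,0,80,0,0,0,0,93,0,0,0,0,93,0,0,0,0,93,0,0,0,0,93,0,0,0,0,93,0,0,0,0,93]}}

```text
clock: 15.67
ee_pos: [492.5, 169.5, 91.7]
orientation: [0.05, 0.999, -0.0, -0.0]
force: [-0.3, -0.0, 0.6]
opening: 92.7
finger_force: 0.0
```

```bash
python3 - <<'E'
from h import *
st()
E
```

```text
15.6667 [492.5 169.5  91.7] yawY 84.22 tilt [-5.e-04 -2.e-04 -1.e+00] F [-0.25 -0.02  0.58] M [ 0.045 -0.17  -0.048] 92.7 0.0 q7 [ 0.09  0.69 -0.74  1.92  0.66  0.78  0.46]
```

Emit:
{"op": "jog_arm", "data": {"commands": [0,0,0,0,66,0,0,0,0,66,0,0,0,0,66,0,0,0,0,66,0,0,0,0,66,0,0,0,0,66,0,0,0,0,66,0,0,0,0,66], "grip_force": 4}}

```text
clock: 16.33
ee_pos: [492.7, 170.7, 92.1]
orientation: [0.05, 0.999, 0.001, 0.0]
force: [0.9, 4.3, -1.8]
opening: 69.2
finger_force: 4.0
```

Emit:
{"op": "jog_arm", "data": {"commands": [0,0,0,0,93,0,0,0,0,93,0,0,0,0,93,0,0,0,0,93,0,0,0,0,93,0,0,0,0,93,0,0,-0.2,0,93,0,0,-0.6,0,93,0,0,-1.3,0,93,0,0,-2.2,0,93,0,0,-3.2,0,93,0,0,-3.2,0,93]}}

```text
clock: 17.33
ee_pos: [495.8, 173.1, 227.6]
orientation: [0.05, 0.999, 0.003, 0.006]
force: [0.3, 1.3, -1.0]
opening: 92.9
finger_force: 0.0
```

```bash
python3 - <<'E'
from h import *
st()
s=snap('wrist','w7.png');S=snap('scene','s7.png')
u,v=map(int,proj(s,(492.7,170,115)));g=s['frame'][v-45:v+45,u-60:u+60,::-1];U,V=map(int,proj(S,(492.7,170,110)));k=S['frame'][V-30:V+30,U-40:U+40,::-1]
print(u-60,v-45)
cv2.imwrite('pics/c7.png',np.hstack([cv2.resize((255*(x/255.)**1).astype('uint8'),(400,300),interpolation=cv2.INTER_CUBIC) for x in(g,k)]))
E
```

```text
17.3333 [495.8 173.1 227.6] yawY 84.25 tilt [ 0.0129  0.0063 -0.9999] F [ 0.33  1.26 -1.04] M [ 0.14  -0.222 -0.014] 92.9 0.0 q7 [ 0.2   0.53 -0.88  1.77  0.47  1.05  0.62]
206 161
```

View pics/c7.png

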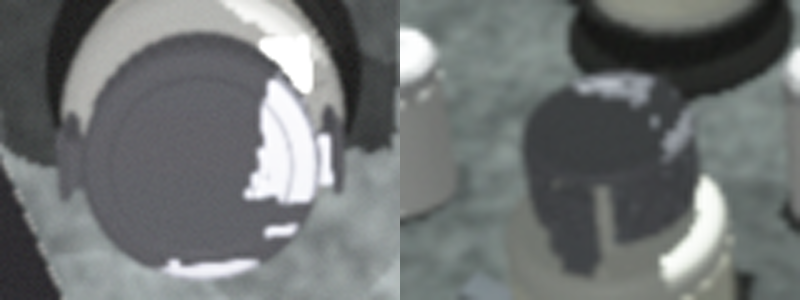

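The view shows the cap level on B with both tabs out: left (70,155) and right (330,150) in the crop. The light grip measured 69.2 mm across the tabs, the same as when they are free. The gripper is well clear of everything.

```bash
python3 -c "
from h import *
print(manip.hand_in())"
```

```text
the job is handed in; nothing more can be done
None
```

The cap is off the empty tub and on the refill tub, turned clockwise to its stop at about 0.34 N m with both tabs sprung out (69.2 mm across); I handed the job in at about 17.4 s, but no verdict came back.

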